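Find the rocking lid on the rivet organiser and press it home

TASK

One of the four orange lids on the rivet organiser is not seated, though all four look the same. With closed fingertips press lightly near a corner of one lid after another until you feel the one that rocks, then press that lid firmly in its middle until it sits fully home. Press the sound lids only lightly, lift nothing, and leave everything else on the desk where it stands.

Things in the scene. Friction and masses are not known exactly. Their poses are not given: they have to be found in the camera images.
- lid_a: One of four identical square orange lids on the rivet organiser, 66 x 66 mm, 12 mm thick, flat on top, a 14 mm brass dot in the middle. Origin: centre of the top face, about 75 mm above the desk (lid to lid up to 2 mm higher or lower, sound or loose); z up, x and y along its sides. Its letter says nothing of its place or state. See lid_b, lid_c, lid_d for how lids behave.
- lid_b: One of four identical lids (see lid_a); its letter says nothing of its place or state. The loose lid (one of the four, level at rest) tips by 0.1 rad or more under 2 to 3 N on a corner or an edge, 20 mm or more from its middle, the middle not sinking, and swings back level when let go.
- lid_c: One of four identical lids (see lid_a); its letter says nothing of its place or state. A sound lid (three of the four) stays level wherever it is pressed, sinks straight down on a springy gasket by about 0.4 mm per newton and comes back up. More than 12 N (5 mm) harms a sound lid.
- lid_d: One of four identical lids (see lid_a); its letter says nothing of its place or state. The loose lid, pressed in its middle with 14 N or somewhat more, goes down 4 mm to a firm stop, stays down, and rocks no more. A press near its edge does not seat it. Pressing it with 25 N does no harm.
- rack: Grey rivet organiser, fixed, 200 x 200 mm, 55 mm high, flat on top. Origin: centre of its underside on the desk, z up, x and y along its sides. The middles of the four lids lie at x = +-50, y = +-50 mm in its frame, and the lids are turned as it is; its top is 8 mm below the underside of the lids.
- die: Loose brass rivet-setting die, 18 mm across, 28 mm high, standing upright on the organiser's top between the four lids. Origin: centre of its underside, z up. To be left alone.
- tin: Loose round black tin of brass rivets, 72 mm across, 48 mm high, beside the organiser. Origin: centre of its underside. To be left alone.
- cup: Loose glazed blue pencil cup, 76 mm across, 100 mm high, with pencils up to 170 mm above the desk. Origin: centre of its underside. To be left alone.
- dispenser: Loose red tape dispenser, 150 mm along its x, 60 mm wide, 86 mm high. Origin: centre of its underside. To be left alone.
- square: Loose aluminium set square lying flat, 160 x 120 mm, 4 mm thick. Origin: near its middle, on the desk. To be left alone.
- stapler: Loose green stapler, 150 mm along its x, 36 mm wide, 58 mm high. Origin: centre of its underside. To be left alone.
- punch: Loose two-hole punch, 110 mm along its x, 70 mm wide, 68 mm high. Origin: centre of its underside. To be left alone.

How it is judged:
On the way, in this order (a step that is already met when the one before it is completed fails the run):
1. a lid is pressed near its edge and rocks (tips more than 0.05 rad while its middle stays up) (((angle between lid_a's own z axis and vertical above 0.05 rad and distance of lid_a from where it was at the start of the episode below 0.002 m and contact force between the fingers and lid_a above 0.3 N) or (angle between lid_b's own z axis and vertical above 0.05 rad and distance of lid_b from where it was at the start of the episode below 0.002 m and contact force between the fingers and lid_b above 0.3 N) or (angle between lid_c's own z axis and vertical above 0.05 rad and distance of lid_c from where it was at the start of the episode below 0.002 m and contact force between the fingers and lid_c above 0.3 N) or (angle between lid_d's own z axis and vertical above 0.05 rad and distance of lid_d from where it was at the start of the episode below 0.002 m and contact force between the fingers and lid_d above 0.3 N))), for 0.1 s.
2. a lid has been pressed home: let go, its middle stays down by more than 3 mm and it is level (((distance of lid_a from where it was at the start of the episode above 0.003 m and angle between lid_a's own z axis and vertical below 0.03 rad and contact force between the fingers and lid_a below 0.3 N) or (distance of lid_b from where it was at the start of the episode above 0.003 m and angle between lid_b's own z axis and vertical below 0.03 rad and contact force between the fingers and lid_b below 0.3 N) or (distance of lid_c from where it was at the start of the episode above 0.003 m and angle between lid_c's own z axis and vertical below 0.03 rad and contact force between the fingers and lid_c below 0.3 N) or (distance of lid_d from where it was at the start of the episode above 0.003 m and angle between lid_d's own z axis and vertical below 0.03 rad and contact force between the fingers and lid_d below 0.3 N))), for 0.2 s.
At the end, for the whole second after the job is handed in: The lid that rocked stays down by more than 3 mm (of 4), level within 0.03 rad and at rest; the three sound lids are back within 1.5 mm of where they were; everything else on the desk is within 15 mm of where it stood (((distance of lid_a from where it was at the start of the episode above 0.003 m and angle between lid_a's own z axis and vertical below 0.03 rad and linear speed of lid_a below 0.01 m/s and distance of each of lid_b, lid_c, lid_d from where it was at the start of the episode below 0.0015 m) or (distance of lid_b from where it was at the start of the episode above 0.003 m and angle between lid_b's own z axis and vertical below 0.03 rad and linear speed of lid_b below 0.01 m/s and distance of each of lid_a, lid_c, lid_d from where it was at the start of the episode below 0.0015 m) or (distance of lid_c from where it was at the start of the episode above 0.003 m and angle between lid_c's own z axis and vertical below 0.03 rad and linear speed of lid_c below 0.01 m/s and distance of each of lid_a, lid_b, lid_d from where it was at the start of the episode below 0.0015 m) or (distance of lid_d from where it was at the start of the episode above 0.003 m and angle between lid_d's own z axis and vertical below 0.03 rad and linear speed of lid_d below 0.01 m/s and distance of each of lid_a, lid_b, lid_c from where it was at the start of the episode below 0.0015 m)) and distance of each of die, tin, cup, dispenser, square, stapler, punch from where it was at the start of the episode below 0.015 m); the robot touches nothing.
It fails at once if a lid is lifted, or a sound lid is pressed too hard (more than 12 N), so that it is more than 5.2 mm from where it was (distance of any of lid_a, lid_b, lid_c, lid_d from where it was at the start of the episode above 0.0052 m).
It fails at once if another thing is moved more than 15 mm, or the die or the cup is tipped over (distance of any of die, tin, cup, dispenser, square, stapler, punch from where it was at the start of the episode above 0.015 m or angle between any of die, cup's own z axis and vertical above 0.5 rad).
It also fails if it takes over 51 s, if anything falls off the work surface, if the arm or the gripper's body presses on something with over 40 N, if the wrist force passes 120 N, or if a joint passes its speed limit or range.

ROBOT

A 6-joint arm with a two-finger parallel gripper is mounted at the origin on the work surface. World frame = base frame: x ahead of the robot, y to its left, z up, the work surface at z = 0. Lengths are in m, angles in rad, forces in N, time in s.
With the tool pointing down it reaches from about 0.4 to 0.825 m from the base axis. Payload 7 kg.
Tool frame: the origin (TCP) lies at the centre of the arm's flange, where the gripper is bolted on; the fingertips stand 178 mm ahead of it and the grasp point (between the pads) lies 159 mm ahead of it; z points along the fingers, y is the direction in which the jaws open and shut (so a half turn about z gives the same grasp; the last joint's range is limited). The gripper opens to 88 mm and grips with 3 to 60 N. Pads are 19 mm wide; open, the fingers measure 130 mm over their backs; the gripper's body (78 mm by 193 mm) begins 47 mm behind the grasp point.
Start: joints at [-0.847, 0.359, 0.012, 0, -1.224, -0.288], TCP at [0.285, -0.612, 0.405] pointing down, gripper open.
Joint ranges: [-3.07, 3.07], [-1.43, 2.12], [-1.02, 1.25], [-3.03, 1.67], [-3.05, -0], [-3.03, 3.03]. Speed limits (rad/s): [2.39, 2.39, 3.01, 3.14, 3.14, 3.14].

INTERFACE

Orientations are given as [roll, pitch, yaw] about the fixed x, y, z axes, in that order (R = Rz(yaw) Ry(pitch) Rx(roll)).
In Python, from station import arm gives the robot as it stands.
- The arm moves only by the shell command python3 -m handwheel 'ROWS' [OPENING] [FORCE]. ROWS is JSON, a list of rows, each a list of 4 numbers: the shift along the world's x, y, z in cm, then the turn about the world's z in rad. In form: [[dx, dy, dz, yaw], ...]. A call has 1 to 20 rows; each row shifts and turns the commanded pose from where the row before left it; what a row does not reach is not made up. A row lasts 1/10 s, in which the tool goes at most 50 mm and 8.59 degrees, less where a joint would pass 70% of its speed; a pose out of reach is approached as far as the arm can. A call is refused whole if a number of a shift passes 5 or a number of a turn 0.15, either way. A call with a gripper value outside its range is refused whole. OPENING is the closure, from 0 (fully open) to 1 (shut), set as the call begins (- or left out, the last holds). The fingers move at their own pace and stop on an object; FORCE is the grip in N (left out, the last holds). Time passes only in rows, so rows that do not move let the fingers close. It gives the time, the measured TCP pose, the force and the opening at its end, in the units of the state.
- arm.get_state(): the state, without advancing time (a new reading comes with each control period).
- arm.grab_frame(name): name is "scene" or "top" or "wrist"; returns a dict with "image" (384x512x3 uint8, red, green, blue), "depth" (384x512 float32, m along the optical axis (not along the pixel's ray), 0 where there is no reading), "vfov" (degrees; the focal length in pixels is half the picture's height over the tangent of half this angle, whatever the lens; pixels are square), "cx", "cy" (the principal point, pixels), "rvec" (rotation vector, rad) and "tvec" (3), from world to camera coordinates, as OpenCV has them. Camera axes: x right, y down, z forward; pixel columns grow to the right and rows downward; lengths in m; the calibration is good to about 2 mm. A picture is of the moment at which its call begins.
- arm.job_done(): hands the job in, once; it reports no verdict.
The state is a dict: "t": time; "q": joint angles; "qd": joint speeds; "joint_efforts": joint torques, N m; "eef_pos": TCP position; "ee_rot": TCP orientation; "force": force on the tool from outside, world axes, zero at the start; "moment": the same for the moment, N m; "width": finger opening in m.
Only numpy, scipy, OpenCV 4.12 (cv2) and the standard library are available. Lean on these libraries where they do the work, as an engineer would, in place of code of your own. Each camera call takes 0.05 s, during which the arm holds its last target.

## Working session

There is one attempt and no reset: what is moved stays moved. The work goes in short steps, Python scripts to look and compute and a shell command to move; the robot and the scene stay as the last step left them, time stands still between calls to the robot, and variables do not carry over. Pictures are saved under pics/ and viewed, and the job is handed in when it is done.

```bash
mkdir -p pics
cat > h.py <<'E'
import numpy as np,cv2
from station import arm
def grab(n,f):
    d=arm.grab_frame(n); cv2.imwrite('pics/'+f,d['image'][:,:,::-1]); return d
def cam(d):
    R=cv2.Rodrigues(np.array(d['rvec'],float))[0]; t=np.array(d['tvec'],float).ravel()
    h=d['image'].shape[0]; f=h/2/np.tan(np.radians(d['vfov'])/2); return R,t,f
def ray(d,u,v,z):
    R,t,f=cam(d); r=R.T@np.array([(u-d['cx'])/f,(v-d['cy'])/f,1]); o=-R.T@t
    return o+r*(z-o[2])/r[2]
E
python3 - <<'E'
from h import *
for n in ['top','scene']:
    d=grab(n,n+'0.png'); R,t,f=cam(d); print(n,f,-R.T@t)
    if n=='top':
        np.savez('top0.npz',**{k:np.array(v) for k,v in d.items()})
s=arm.get_state();print(s)
E
```

```text
top 350.1560159132072 [0.52896945 0.05290405 1.16890437]
scene 384.3486607282215 [ 1.12176463 -0.36577969  0.75653957]
{'t': 0.1, 'q': array([-8.46907693e-01,  3.59314798e-01,  1.11275449e-02, -3.06273489e-04,
       -1.22410988e+00, -2.88121512e-01]), 'qd': array([-0.00232371, -0.00121448,  0.0032183 , -0.00022587, -0.00028472,
        0.00059889]), 'joint_efforts': array([ 9.49620653e-05, -5.84162056e+01,  2.93753940e+01,  7.01555192e+00,
        1.01963634e-02, -2.87297269e-05]), 'eef_pos': array([ 0.28485176, -0.6117494 ,  0.4038069 ]), 'ee_rot': array([ 3.14007189e+00, -1.50433024e-04, -2.70592970e+00]), 'force': array([-0.17043494, -0.0642662 ,  0.03465053]), 'moment': array([-0.02901557,  0.01467572, -0.03990187]), 'width': 0.0874757465829057}
```

View pics/top0.png

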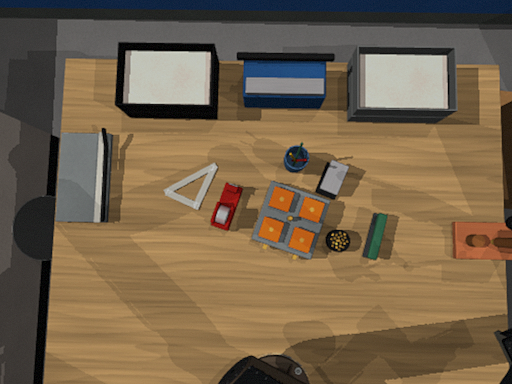

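View pics/scene0.png

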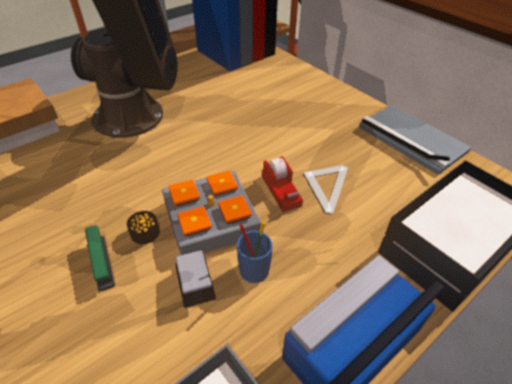

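Run:
```python
from h import *
d=dict(np.load('top0.npz')); 
hsv=cv2.cvtColor(d['image'],cv2.COLOR_RGB2HSV)
m=cv2.inRange(hsv,(8,150,120),(20,255,255))
cs,_=cv2.findContours(m,cv2.RETR_EXTERNAL,cv2.CHAIN_APPROX_NONE)
for c in cs:
    if cv2.contourArea(c)<150: continue
    (u,v),wh,a=cv2.minAreaRect(c); b=cv2.boxPoints(((u,v),wh,a))
    P=[ray(d,*p,0.075) for p in b]; e=P[1]-P[0]
    print((u,v),wh,a,ray(d,u,v,.075)[:2].round(4),np.linalg.norm(P[1]-P[0]).round(4),np.linalg.norm(P[2]-P[1]).round(4),np.arctan2(e[1],e[0]))
```

```text
(301.3000183105469, 239.60000610351562) (21.187257766723633, 21.187257766723633) 18.434947967529297 [ 0.49   -0.0738] 0.0656 0.0654 -0.30842267339351176
(482.0, 240.5) (37.0, 58.0) 90.0 [ 0.4997 -0.6278] 0.1771 0.113 -1.549122437861745
(270.8615417480469, 228.89231872558594) (20.856727600097656, 20.856727600097656) 19.440034866333008 [0.521 0.021] 0.0648 0.0649 -0.3195577689909419
(311.3999938964844, 209.30001831054688) (21.187259674072266, 20.55480194091797) 18.43494987487793 [ 0.5846 -0.1042] 0.0644 0.0658 -0.30842221501897477
(281.2500305175781, 198.74998474121094) (20.55480194091797, 20.871030807495117) 18.434947967529297 [ 0.6157 -0.0098] 0.0657 0.0643 -0.30208487373877213
```

```bash
python3 -m handwheel '[[1.5,4.5,0,-0.06],[1.5,4.5,0,-0.06],[1.5,4.5,0,-0.06],[1.5,4.5,0,-0.06],[1.5,4.5,0,-0.06],[1.5,4.5,0,-0.06],[1.5,4.5,0,-0.06],[1.5,4.5,0,-0.06],[1.5,4.5,0,-0.06],[1.5,4.5,0,-0.06],[1.5,4.5,0,-0.07],[1.3,4.5,0,-0.07],[0,0.7,0,0],[0,0,0,0],[0,0,0,0],[0,0,0,0]]' 1
python3 - <<'E'
from h import *
s=arm.get_state(); print(s['t'],s['eef_pos'],s['ee_rot'],s['force'],s['width'])
d=grab('wrist','w1.png'); grab('scene','s1.png')
dep=d['depth']; print(dep[::48,::64].round(3)); R,t,f=cam(d); print(-R.T@t,f)
E
```

```text
t: 1.7
eef_pos: [0.4626, -0.0659, 0.4046]
ee_rot: [-3.141, -0.0, 2.836]
force: [0.4, -0.2, -0.5]
width: 0.0005
1.7 [ 0.46256316 -0.0658998   0.40455337] [-3.14137992e+00 -2.84608356e-04  2.83641797e+00] [ 0.42236161 -0.16394012 -0.53575438] 0.0004996367957103803
[[0.334 0.332 0.333 0.334 0.333 0.334 0.334 0.334]
 [0.347 0.348 0.348 0.347 0.348 0.347 0.347 0.348]
 [0.363 0.365 0.365 0.362 0.364 0.365 0.362 0.364]
 [0.381 0.382 0.382 0.379 0.347 0.381 0.382 0.38 ]
 [0.401 0.401 0.4   0.401 0.322 0.323 0.4   0.351]
 [0.094 0.364 0.423 0.095 0.362 0.095 0.42  0.388]
 [0.086 0.087 0.087 0.079 0.085 0.081 0.087 0.086]
 [0.072 0.073 0.073 0.073 0.073 0.073 0.072 0.072]]
[ 0.38510467 -0.040895    0.38403562] 290.5341227009732
```

Run:
```python
from h import *
d=dict(np.load('top0.npz')); print('cup',ray(d,296,158,.1),'tin',ray(d,338,241,.05))
```

```text
cup [ 0.74075438 -0.05178636  0.1       ] tin [ 0.48735829 -0.19260566  0.05      ]
```

View pics/w1.png

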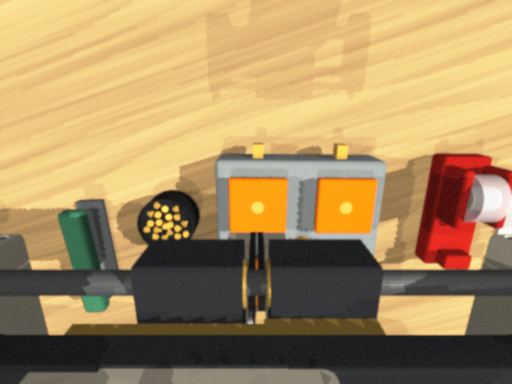

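View pics/s1.png

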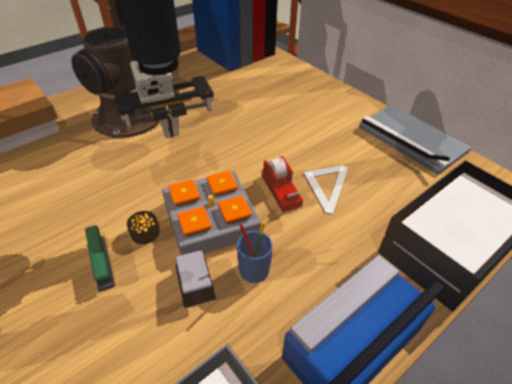

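```bash
python3 - <<'E'
from h import *
d=arm.grab_frame('wrist'); 
print(ray(d,258,208,.075),ray(d,346,208,.075))
E
python3 -m handwheel '[[0,0,-5,0],[0,0,-4,0],[0,0,-3,0],[0,0,-1,0],[0,0,0,0],[0,0,0,0],[0,0,0,0]]'
python3 - <<'E'
from h import *
s=arm.get_state(); print(s['eef_pos'],s['force'],s['moment']); grab('wrist','w2.png')
E
```

```text
[ 0.48984772 -0.07216244  0.075     ] [0.51976657 0.02241695 0.075     ]
t: 2.55
eef_pos: [0.4636, -0.0649, 0.2763]
ee_rot: [3.14, 0.003, 2.837]
force: [-0.4, 0.3, 0.0]
width: 0.001
[ 0.46364794 -0.06486546  0.27626536] [-0.35243398  0.31264684  0.01493025] [-0.08735028 -0.01348516 -0.04956958]
```

View pics/w2.png

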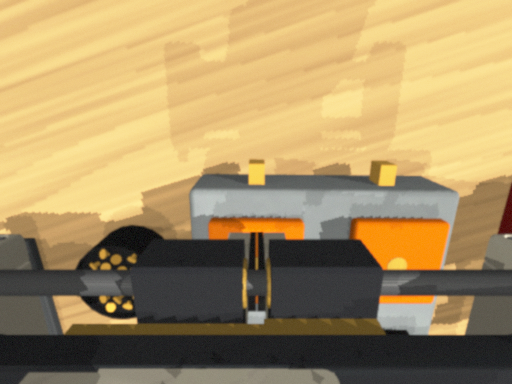

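```bash
python3 -m handwheel '[[0,0,-1,0],[0,0,-0.9,0],[0,0,0,0],[0,0,0,0],[0,0,0,0]]'
for i in 1; do python3 -m handwheel '[[0,0,-0.1,0],[0,0,-0.1,0],[0,0,0,0],[0,0,0,0]]'; done
```

```text
t: 3.1
eef_pos: [0.463, -0.0649, 0.2557]
ee_rot: [-3.141, -0.0, 2.838]
force: [0.8, 0.3, -0.2]
width: 0.0009
t: 3.5
eef_pos: [0.4629, -0.0649, 0.2537]
ee_rot: [-3.142, 0.0, 2.837]
force: [0.3, -0.1, 0.7]
width: 0.0006
```

```bash
python3 -m handwheel '[[0,0,-0.1,0],[0,0,0,0],[0,0,0,0]]'
```

```text
t: 3.8
eef_pos: [0.463, -0.0649, 0.2528]
ee_rot: [3.142, 0.0, 2.837]
force: [0.2, 0.5, 1.9]
width: 0.0004
```

```bash
python3 -m handwheel '[[0,0,-0.1,0],[0,0,0,0],[0,0,0,0]]'
```

```text
t: 4.1
eef_pos: [0.463, -0.0649, 0.2518]
ee_rot: [3.142, 0.0, 2.838]
force: [-0.4, 0.1, 3.7]
width: 0.0003
```

```bash
python3 -m handwheel '[[0,0,-0.1,0],[0,0,0,0],[0,0,0,0]]'
python3 - <<'E'
from h import *
grab('scene','s2.png'); d=cv2.imread('pics/s2.png')[150:260,130:300]; cv2.imwrite('pics/s2c.png',cv2.resize(d,None,fx=4,fy=4))
E
```

```text
t: 4.4
eef_pos: [0.463, -0.0649, 0.2509]
ee_rot: [3.142, 0.0, 2.837]
force: [-1.6, 1.6, 6.5]
width: 0.0003
```

View pics/s2c.png

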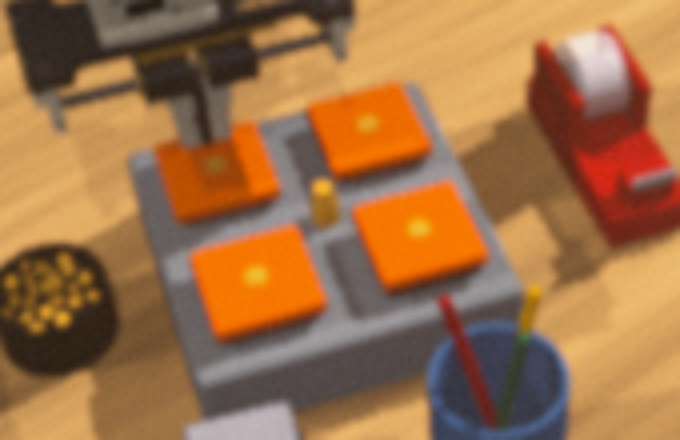

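The first lid (bottom-left) gave about 6.5 N over about 3 mm and looks level, so it is probably sound. I'll compare it with the next.

```bash
python3 -m handwheel '[[0,0,2,0],[1,3.15,0,0],[1,3.15,0,0],[1.1,3.15,0,0],[0,0,0,0],[0,0,-1.6,0],[0,0,0,0],[0,0,0,0],[0,0,0,0]]'
```

```text
t: 5.35
eef_pos: [0.494, 0.0293, 0.255]
ee_rot: [3.142, 0.0, 2.837]
force: [-0.6, -0.0, 0.0]
width: 0.0004
```

```bash
python3 -m handwheel '[[0,0,-0.1,0],[0,0,0,0],[0,0,0,0]]'
```

```text
t: 5.65
eef_pos: [0.4939, 0.0295, 0.2539]
ee_rot: [3.141, 0.0, 2.837]
force: [0.5, -0.2, -0.3]
width: -0.0001
```

```bash
python3 -m handwheel '[[0,0,-0.1,0],[0,0,0,0],[0,0,0,0]]'
```

```text
t: 5.95
eef_pos: [0.4939, 0.0296, 0.2526]
ee_rot: [-3.142, -0.0, 2.837]
force: [-0.3, -0.3, 0.3]
width: 0.0006
```

```bash
python3 -m handwheel '[[0,0,-0.1,0],[0,0,0,0],[0,0,0,0]]'
```

```text
t: 6.25
eef_pos: [0.494, 0.0297, 0.2517]
ee_rot: [3.142, 0.0, 2.838]
force: [0.5, 0.5, 1.0]
width: 0.0008
```

```bash
python3 -m handwheel '[[0,0,-0.1,0],[0,0,0,0],[0,0,0,0]]'
```

```text
t: 6.55
eef_pos: [0.494, 0.0296, 0.2508]
ee_rot: [3.142, 0.0, 2.837]
force: [-0.6, 0.1, 4.2]
width: 0.0004
```

```bash
python3 -m handwheel '[[0,0,-0.1,0],[0,0,0,0],[0,0,0,0]]'
python3 - <<'E'
from h import *
grab('scene','s3.png'); d=cv2.imread('pics/s3.png')[150:260,130:300]; cv2.imwrite('pics/s3c.png',cv2.resize(d,None,fx=4,fy=4))
E
```

```text
t: 6.85
eef_pos: [0.494, 0.0296, 0.2499]
ee_rot: [3.141, 0.0, 2.838]
force: [-1.8, 0.5, 6.2]
width: 0.0005
```

View pics/s3c.png

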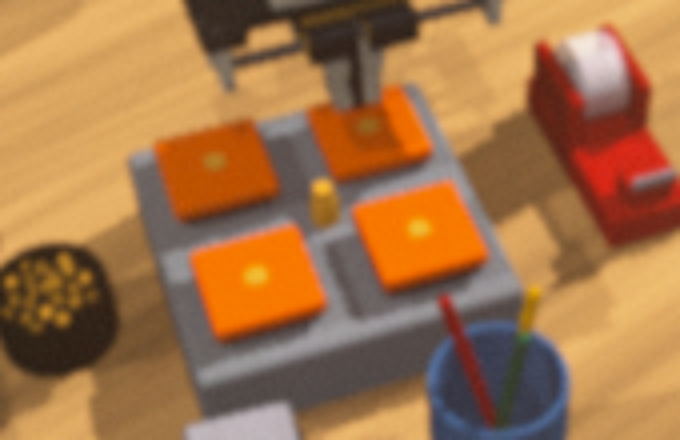

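```bash
python3 -m handwheel '[[0,0,2.2,0],[3.1,-1,0,0],[3.1,-1,0,0],[3.25,-1.05,0,0],[0,0,0,0],[0,0,-1.7,0],[0,0,0,0],[0,0,0,0],[0,0,0,0]]'
```

```text
t: 7.8
eef_pos: [0.5882, -0.0008, 0.255]
ee_rot: [-3.142, -0.0, 2.838]
force: [0.4, 0.5, -0.0]
width: 0.0007
```

```bash
python3 -m handwheel '[[0,0,-0.1,0],[0,0,0,0],[0,0,0,0]]'
```

```text
t: 8.1
eef_pos: [0.5883, -0.0008, 0.254]
ee_rot: [3.141, 0.0, 2.838]
force: [-0.7, 0.5, 0.4]
width: 0.0004
```

```bash
python3 -m handwheel '[[0,0,-0.1,0],[0,0,0,0],[0,0,0,0]]'
```

```text
t: 8.4
eef_pos: [0.5885, -0.0009, 0.2528]
ee_rot: [3.141, 0.0, 2.837]
force: [-0.7, 0.9, 1.6]
width: 0.0002
```

```bash
python3 -m handwheel '[[0,0,-0.1,0],[0,0,0,0],[0,0,0,0]]'
```

```text
t: 8.7
eef_pos: [0.5885, -0.0009, 0.2518]
ee_rot: [3.141, 0.0, 2.837]
force: [-0.5, -0.1, 3.5]
width: 0.0006
```

```bash
python3 -m handwheel '[[0,0,-0.1,0],[0,0,0,0],[0,0,0,0]]'
```

```text
t: 9.0
eef_pos: [0.5886, -0.0009, 0.2514]
ee_rot: [3.141, 0.001, 2.838]
force: [-2.1, 1.0, 8.2]
width: 0.0001
```

Run:
```python
from h import *
print(arm.get_state()['force'],arm.get_state()['moment'])
grab('scene','s4.png'); d=cv2.imread('pics/s4.png')[150:260,130:300]; cv2.imwrite('pics/s4c.png',cv2.resize(d,None,fx=4,fy=4))
s=arm.get_state(); print(s['eef_pos'],s['force'],s['moment'])
```

```text
[-2.10439551  0.99412484  8.21247498] [0.20781129 0.71164377 0.02297532]
[ 0.58856617 -0.0008661   0.25141973] [-2.05374818  0.88456095  9.20763909] [ 0.20134904  0.73102536 -0.01014994]
```

View pics/s4c.png

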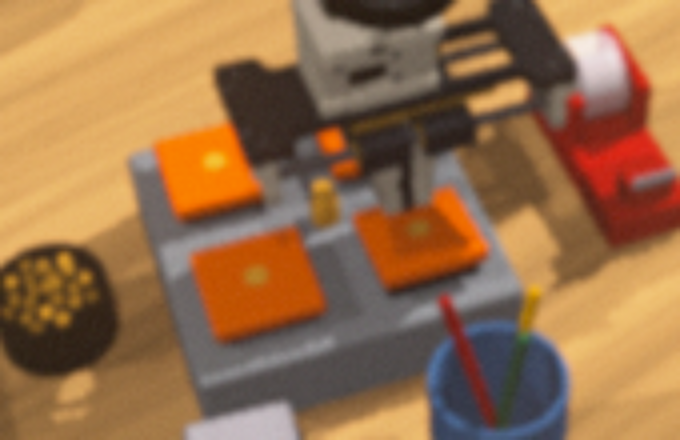

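```bash
cat >> h.py <<'E'
def lids(d):
    R,t,f=cam(d); z=d['depth']; v,u=np.mgrid[:z.shape[0],:z.shape[1]]
    P=(np.stack([(u-d['cx'])/f*z,(v-d['cy'])/f*z,z],-1)-t)@R
    hsv=cv2.cvtColor(d['image'],cv2.COLOR_RGB2HSV)
    m=cv2.erode(cv2.inRange(hsv,(5,140,90),(22,255,255)),np.ones((3,3)))>0
    for n,c in dict(P1=(.490,-.073),P2=(.521,.021),P3=(.5846,-.104),P4=(.6157,-.010)).items():
        k=m&(np.hypot(P[...,0]-c[0],P[...,1]-c[1])<.042)&(P[...,2]>.06)&(P[...,2]<.09)
        Q=P[k]-[*c,0]
        for _ in range(3):
            A=np.c_[Q[:,:2],np.ones(len(Q))]; x=np.linalg.lstsq(A,Q[:,2],rcond=None)[0]; r=abs(A@x-Q[:,2]); Q=Q[r<max(3*np.median(r),1e-3)]
        a=-.31; print(n,len(Q),'slope rackx %.3f racky %.3f z %.4f'%(x[0]*np.cos(a)+x[1]*np.sin(a),-x[0]*np.sin(a)+x[1]*np.cos(a),x[2]))
E
python3 - <<'E'
from h import *
lids(arm.grab_frame('scene'))
E
```

```text
P1 335 slope rackx -0.005 racky -0.006 z 0.0766
P2 22 slope rackx -0.118 racky 0.025 z 0.0766
P3 488 slope rackx -0.012 racky 0.003 z 0.0764
P4 341 slope rackx 0.133 racky -0.004 z 0.0787
```

Lid P4 (far left) is tilted by 0.13 rad while being pressed, so it is the loose one. Next I'll lift, centre over it and press.

```bash
python3 -m handwheel '[[0,0,1.5,0],[0,0,0,0],[1.3,-0.4,0,0],[1.35,-0.45,0,0],[0,0,0,0],[0,0,-0.9,0],[0,0,0,0],[0,0,0,0],[0,0,0,0]]'
python3 - <<'E'
from h import *
lids(arm.grab_frame('scene'))
E
```

```text
t: 10.0
eef_pos: [0.6144, -0.0093, 0.2563]
ee_rot: [-3.141, -0.001, 2.837]
force: [-0.7, -0.2, 0.7]
width: 0.0002
P1 344 slope rackx -0.013 racky -0.005 z 0.0767
P2 17 slope rackx -0.610 racky 0.017 z 0.0901
P3 492 slope rackx -0.014 racky 0.001 z 0.0763
P4 285 slope rackx -0.016 racky 0.006 z 0.0776
```

```bash
python3 -m handwheel '[[0,0,-0.1,0],[0,0,-0.1,0],[0,0,0,0],[0,0,0,0]]'
```

```text
t: 10.45
eef_pos: [0.6148, -0.0094, 0.2548]
ee_rot: [3.141, 0.0, 2.837]
force: [-1.1, 0.2, 2.3]
width: 0.0006
```

```bash
python3 -m handwheel '[[0,0,-0.1,0],[0,0,-0.1,0],[0,0,0,0],[0,0,0,0]]'
```

```text
t: 10.85
eef_pos: [0.6148, -0.0094, 0.2539]
ee_rot: [3.141, 0.001, 2.838]
force: [-3.9, 0.4, 10.6]
width: 0.0006
```

```bash
python3 -m handwheel '[[0,0,-0.1,0],[0,0,0,0],[0,0,0,0]]'
```

```text
t: 11.15
eef_pos: [0.6148, -0.0094, 0.253]
ee_rot: [3.141, 0.001, 2.838]
force: [-4.4, 1.1, 11.6]
width: 0.0007
```

```bash
python3 -m handwheel '[[0,0,-0.1,0],[0,0,0,0],[0,0,0,0]]'
```

```text
t: 11.45
eef_pos: [0.6148, -0.0094, 0.252]
ee_rot: [3.141, 0.001, 2.838]
force: [-4.5, 1.2, 12.4]
width: 0.0005
```

```bash
python3 -m handwheel '[[0,0,-0.1,0],[0,0,0,0],[0,0,0,0]]'
```

```text
t: 11.75
eef_pos: [0.6149, -0.0093, 0.2511]
ee_rot: [3.141, 0.001, 2.838]
force: [-4.1, 1.3, 10.5]
width: 0.0006
```

```bash
python3 -m handwheel '[[0,0,-0.1,0],[0,0,0,0],[0,0,0,0]]'
```

```text
t: 12.05
eef_pos: [0.6148, -0.0094, 0.2506]
ee_rot: [3.141, 0.001, 2.838]
force: [-7.1, 1.8, 16.2]
width: 0.0003
```

```bash
python3 -m handwheel '[[0,0,-0.1,0],[0,0,0,0],[0,0,0,0]]'
```

```text
t: 12.35
eef_pos: [0.6148, -0.0093, 0.2505]
ee_rot: [3.141, 0.001, 2.838]
force: [-9.4, 2.4, 23.1]
width: 0.0006
```

A firm stop at 23 N. Releasing straight up, then I'll check.

```bash
python3 -m handwheel '[[0,0,1,0],[0,0,2,0],[0,0,4,0],[0,0,4,0],[-3,3,2,0],[-4,3,0,0],[-4,3,0,0],[-4,3,0,0],[-4,3,0,0],[0,3,0,0],[0,3,0,0],[0,0,0,0],[0,0,0,0]]'
python3 - <<'E'
from h import *
d=grab('scene','s5.png');lids(d)
d=grab('top','t5.png')
lids(d); print(); lids(dict(np.load('top0.npz')))
a=cv2.imread('pics/s5.png')[150:260,130:300]; cv2.imwrite('pics/s5c.png',cv2.resize(a,None,fx=4,fy=4))
E
```

```text
t: 13.65
eef_pos: [0.4247, 0.2011, 0.3776]
ee_rot: [-3.141, -0.0, 2.839]
force: [0.4, -0.7, -0.5]
width: 0.0003
P1 436 slope rackx -0.006 racky -0.005 z 0.0766
P2 408 slope rackx -0.016 racky 0.002 z 0.0755
P3 508 slope rackx -0.008 racky 0.001 z 0.0762
P4 457 slope rackx -0.012 racky 0.000 z 0.0735
P1 328 slope rackx -0.007 racky -0.005 z 0.0746
P2 327 slope rackx 0.006 racky -0.005 z 0.0733
P3 310 slope rackx 0.001 racky -0.003 z 0.0742
P4 322 slope rackx -0.012 racky 0.010 z 0.0719

P1 325 slope rackx -0.008 racky 0.014 z 0.0745
P2 331 slope rackx 0.006 racky -0.004 z 0.0734
P3 334 slope rackx -0.011 racky 0.009 z 0.0744
P4 315 slope rackx -0.014 racky 0.004 z 0.0758
```

View pics/s5c.png

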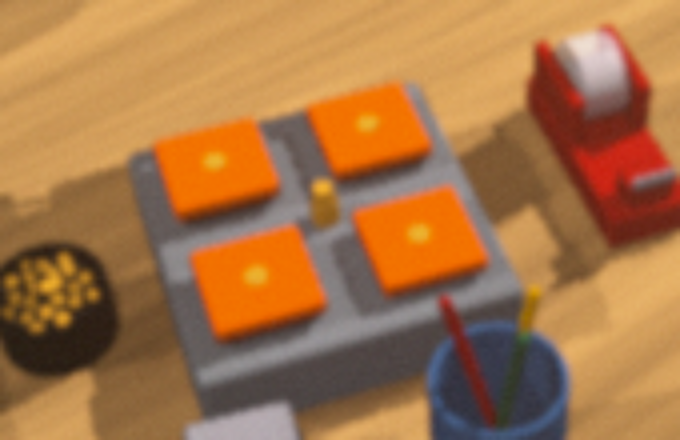

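View pics/t5.png

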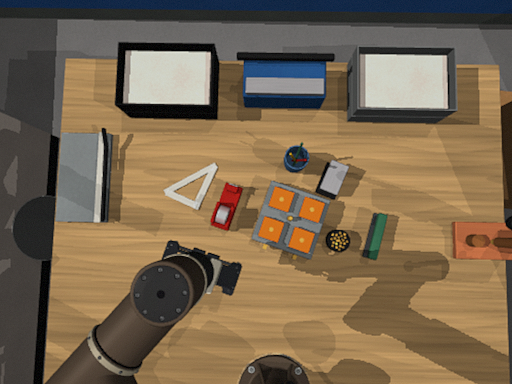

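P4 has sunk about 4 mm and is level. The other lids and objects are unchanged, and the arm is clear (top view: lids at (281,199), (311,209), (271,229) and (301,240), as before).

```bash
python3 -c "
from station import arm
arm.job_done()"
```

```text
the job is handed in; nothing more can be done
```

I found the loose lid, pressed it home, and handed the job in at about 14 s of the 51 s. No verdict was reported.

- **Sound lids:** I pressed the two lids nearest the robot near an edge. Both sank springily, with no more than 6.5 N.
- **Loose lid:** The far-left lid tipped 0.13 rad under an edge press, measured from camera depth. That press rose to about 9 N, more than the 2–3 N needed, because the lid reached its tilt stop. I never touched the fourth lid, as the loose one was already found.
- **Seating:** I pressed its middle until it met a firm stop at about 23 N, then released straight up.

**Last checks:**
- The pressed lid is 3.9 mm lower in the top camera (4.1 mm in the scene camera) and level within about 0.016 rad.
- The other three lids are within 0.2 mm of their starting height.
- The die, tin, cup and the other objects look unmoved, and the arm is clear of everything.
- The two cameras differ by about 2 mm in absolute height, which is within their calibration. They agree on how far the lid moved.

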